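Pack the stacking cups into the airtight tub

ROBOT

A 7-joint arm with a two-finger parallel gripper is mounted at the origin on a cart in front of the work surface, level with it; the furniture and walls round the work are solid. World frame = base frame: x ahead of the robot, y to its left, z up, the work surface at z = 0. Lengths are in m, angles in degrees, forces in N, time in s.
With the tool pointing down it reaches from about 0.425 to 0.875 m from the base axis. Payload 8.4 kg.
Tool frame: the origin (TCP) lies midway between the tips of the shut fingers; the grasp point (between the pads) lies 19 mm behind it (pinch_z is the distance from the TCP to the grasp point, in m); z points along the fingers, y is the line along which they close (so a half turn about z gives the same grasp; the last joint's range is limited). The gripper opens to 87 mm and grips with 3 to 60 N. Pads are 19 mm wide; open, the fingers measure 117 mm over their backs; the gripper's body (75 mm by 190 mm) begins 51 mm behind the grasp point.
Start: joints at [57.685, 19.091, 2.286, 83.961, -0.768, 76.965, -3.352], TCP at [0.291, -0.581, 0.223] pointing down, gripper open.
Joint ranges: [-147.57, 147.57], [-21.85, 119.76], [-74.77, 79.35], [14.55, 137.4], [-85.83, 265.84], [4.83, 119.75], [-152.11, 152.11]. Speed limits (degrees/s): [127.2, 127.2, 159.86, 159.86, 180, 180, 180].

INTERFACE

Orientations are given as [roll, pitch, yaw] about the fixed x, y, z axes, in that order (R = Rz(yaw) Ry(pitch) Rx(roll)).
In Python, from workcell import read_state, camera, finish_job, find_in, pinch_z gives the robot as it stands.
- The arm moves only by the tool jog_arm, never from a script. Its argument "rows" is a list of rows, each a list of 6 numbers: the shift along the tool's x, y, z as a fraction of full scale, then the turn, a rotation vector about the tool's x, y, z as a fraction of full scale. In form: [[x, y, z, rx, ry, rz], ...]. A call has 1 to 10 rows; each row shifts and turns the commanded pose from where the row before left it, along the tool's axes as they then stand; what a row does not reach is not made up. Full scale, the value 1, is 0.03 m for a shift and 4 degrees for a turn. A row lasts 1/12 s, in which the tool goes at most 41.7 mm and 7.16 degrees, less where a joint would pass 70% of its speed; a pose out of reach is approached as far as the arm can. A call with a number of a shift or a turn outside -1 to 1 is refused whole. A call with a gripper value outside its range is refused whole. "jaw" is the opening, from 0 (shut) to 1 (fully open), set as the call begins (left out, the last holds). The fingers move at their own pace and stop on an object; "newtons" is the grip in N (left out, the last holds). Time passes only in rows, so rows that do not move let the fingers close. It gives the time, the measured TCP pose, the force, the opening and the grip force at its end, in the units of the state.
- read_state(): the state, without advancing time (a new reading comes with each control period).
- camera(name): name is "scene" or "top" or "wrist"; returns a dict with "frame" (400x640x3 uint8, red, green, blue), "fx", "fy", "cx", "cy" (pixels), "D" ([k1, k2, p1, p2, k3] as OpenCV has them; the pictures are not rectified), "cam_to_world" (4x4, takes a point from camera to world coordinates); the wrist camera has in their place "tool_from_camera" (4x4, takes a point from camera to tool coordinates, whose origin is the TCP and whose axes are the flange's). Camera axes: x right, y up, looking along -z (the intrinsics and any distortion apply to the point x, -y, -z); pixel columns grow to the right and rows downward; lengths in m; the calibration is good to about 2 mm. A picture is of the moment at which its call begins: read the wrist's pose just before it. There is no depth.
- finish_job(): hands the job in; it is judged then, once.
Trained networks look in a picture, given as the dict that the camera call returned (one of the last four; its "shot" number tells which), for a name from the list of things; names that differ only in an ending like _2 or _b are one class to them, and where a whole thing is asked for, a point or a joint stands for the part that bears it (a point fixed in the world has none). Each returns a list of dicts, best first, with "confidence" (0 to 1); they miss things now and then, are a little off and sometimes report something else, mostly with a low value. They report only what shows in the picture. A call takes as long as a camera call.
- find_in(picture, query): "extent" ([centre column, centre row, width, height] in pixels, round what is visible of it).
The state is a dict: "clock": time; "q": joint angles; "qvel": joint speeds; "effort": joint torques, N m; "position": TCP position; "ee_rot": TCP orientation; "force": force on the tool from outside, world axes, zero at the start; "torque": the same for the moment, N m; "finger_gap": finger opening in m; "grasp_force": force on a finger pad.
Only numpy, scipy, OpenCV 4.12 (cv2) and the standard library are available. Lean on these libraries where they do the work, as an engineer would, in place of code of your own. Each camera call takes 0.05 s, during which the arm holds its last target. There are 200 camera calls.

TASK

The open storage tub is only covered with the saucepan's loose lid: lift that off by its knob and set it flat on the bare trivet on the range. Then put all the steel cups away in the tub as one upright stack in the middle, each nested in the one below, put the tub's own grey lid with the raised middle on, and press it down all round its edge, spot by spot, until the seal is fully home on every side. Do not disturb the tin and the salt shaker.

Things in the scene. Friction and masses are not known exactly. Their poses are not given: they have to be found in the camera images.
- tub: round white plastic storage tub, open at the top, firmly standing; 162 mm across its rim flange, rim top 54 mm and inner floor 5 mm above its origin; the mouth is 138 mm across, the inner floor 122 mm. Origin at the centre of the underside, z up
- tub_rim (a point): centre of the tub's mouth, level with the rim top. On the rim flange lies a black rubber gasket ring 151 mm in diameter that stands 5 mm proud; it is stiff: each twelfth of it takes 4 N to go down, about 16 N at one spot of the lid's edge, and it stays down where it has been pressed
- seal_lid: the tub's own grey lid, 164 mm across, 0.4 kg: a flat flange 5 mm thick, a raised middle, below the flange a tapered skirt 131 mm across that reaches 10 mm down and fits the tub's mouth with 7 mm to spare across. Origin: centre of the flange's underside, z up. Laid on the tub it rests on the gasket, 59 mm above the tub's origin; fully home it is level and 54 mm above it. Starts right way up
- seal_knob (a point): centre of the knob's head on the raised middle of the tub's own lid, 48 mm above the lid's origin: head 26 mm across and 12 mm high, stem below it 16 mm thick; the raised middle is 102 mm across at the foot and its top is 32 mm above the lid's origin. Free flat ring of the flange to press on: 52 to 81 mm from the lid's centre, its top 5 mm above the origin
- saucepan_lid: loose clear glass saucepan lid with a pale rim, 190 mm across, slightly domed, flat underneath, 0.27 kg, with a black knob on top: knob head 27 mm across, from 30 to 48 mm above the origin, stem 16 mm thick below it down to 21 mm. Origin at the centre of its underside, z up. Lies on the tub's gasket at the start
- trivet_bare: flat red scalloped trivet lying bare on the range beside the tub, 178 mm across, 9 mm thick, does not move; origin at the centre of its underside
- cup1: steel stacking cup, 42 mm tall, 0.12 kg: a straight collar 60 mm across (from 27 to 42 mm above the foot) over a body that tapers from 47 mm to a 30 mm foot; origin at the centre of the foot's underside, z up. Set concentrically into another, it rests collar on collar 15 mm higher. One or two of cup1 to cup4 are absent (None) in each run
- cup2: another such cup, same shape and size as cup1; may be absent (None)
- cup3: another such cup, same shape and size as cup1; may be absent (None)
- cup4: another such cup, same shape and size as cup1; may be absent (None)
- tin: bystander: food tin standing behind, 75 mm across, 58 mm tall; origin at the centre of its underside
- salt_shaker: bystander: salt shaker standing behind, 44 mm across, 90 mm tall; origin at the centre of its underside
- microwave_handle (a point): lower front end of the upright bar handle of the microwave that hangs over the back of the range; the bar and the microwave behind it are solid: keep the wrist clear of them

How it is judged:
By the outcome, as a careful person would: the job done as asked, in the order asked, and still so for the second after the job is handed in, with the robot touching nothing.
Of cup1, cup2, cup3, cup4 only 2 to 3 are there at a start; the rules pass over those that are not, and their reading is None.
At some moment in a run one of seal_lid, saucepan_lid may be knocked a few centimetres aside while the robot is not near it.
It also fails if it takes over 208 s, if anything falls off the work surface, if the arm or the gripper's body presses on something with over 40 N, if the wrist force passes 120 N, or if a joint passes its speed limit or range.

## Working session

There is one attempt and no reset: what is moved stays moved. The work goes in short steps, Python scripts to look and compute and a tool call to move; the robot and the scene stay as the last step left them, time stands still between calls to the robot, and variables do not carry over. Pictures are saved under pics/ and viewed, at most 14 in all, crops included, and the job is handed in when it is done.

Besides the shell and the picture viewer there is one more tool, called as name(argument=value, ...), one argument or row to a line, values as JSON. jog_arm: Moves the arm, as the interface text tells. Its arguments: {"type":"object","properties":{"rows":{"type":"array"},"jaw":{"type":"number"},"newtons":{"type":"number"}},"required":["rows"]}

```bash
mkdir -p pics; ls
cat > h.py <<'E'
import numpy as np, cv2
from workcell import *
from scipy.spatial.transform import Rotation as R
def tool():
    s=read_state(); T=np.eye(4); T[:3,:3]=R.from_euler('xyz',s['ee_rot'],degrees=True).as_matrix(); T[:3,3]=s['position']; return T
def cam(n):
    if n=='wrist':
        T=tool(); p=camera(n); p['c2w']=T@np.array(p['tool_from_camera'])
    else:
        p=camera(n); p['c2w']=np.array(p['cam_to_world'])
    return p
def K(p): return np.array([[p['fx'],0,p['cx']],[0,p['fy'],p['cy']],[0,0,1.]])
def px2w(p,u,v,z):
    q=cv2.undistortPoints(np.array([[[u,v]]],float),K(p),np.array(p['D'],float))[0,0]
    d=p['c2w'][:3,:3]@np.array([q[0],-q[1],-1]); o=p['c2w'][:3,3]
    return o+d*(z-o[2])/d[2]
def w2px(p,X):
    c=np.linalg.inv(p['c2w'])@np.append(X,1); c=np.array([c[0],-c[1],-c[2]])
    return cv2.projectPoints(c.reshape(1,1,3),np.zeros(3),np.zeros(3),K(p),np.array(p['D'],float))[0].ravel()
def save(p,n): cv2.imwrite('pics/'+n,cv2.cvtColor(p['frame'],cv2.COLOR_RGB2BGR))
E
python3 - <<'E'
from h import *
s=read_state(); print({k:np.round(v,3) for k,v in s.items()},pinch_z)
Z={'tub_rim':.054,'seal_lid':.005,'seal_knob':.048,'saucepan_lid':.06,'trivet_bare':.009,'cup1':.03,'tin':.03,'salt_shaker':.05,'microwave_handle':.2}
for n in ('top','scene'):
    p=cam(n); save(p,n+'0.png'); print(n,p['c2w'][:3,3].round(3))
    for k,z in Z.items():
        for d in find_in(p,k)[:5]:
            e=d['extent']; print(k,round(d['confidence'],2),np.round(e),px2w(p,e[0],e[1],z).round(3))
E
```

```text
pics
{'clock': np.float64(0.0), 'q': array([57.684, 19.132,  2.282, 84.012, -0.767, 76.965, -3.351]), 'qvel': array([-0.056,  0.008, -0.013, -0.177, -0.005,  0.04 ,  0.005]), 'effort': array([-0.0000e+00, -6.5636e+01,  1.3350e+00, -4.0380e+01, -6.0000e-02,
        4.5000e-02,  0.0000e+00]), 'position': array([ 0.291, -0.581,  0.222]), 'ee_rot': array([-1.79906e+02,  7.00000e-03,  2.66340e+01]), 'force': array([ 0.111, -0.469, -0.055]), 'torque': array([0.015, 0.007, 0.019]), 'grasp_force': np.float64(0.0), 'finger_gap': np.float64(0.087)} 0.0187
top [ 0.381 -0.014  1.323]
seal_lid 0.72 [401. 214.  50.  49.] [ 0.499 -0.269  0.005]
seal_knob 0.65 [401. 214.  51.  46.] [ 0.494 -0.259  0.048]
saucepan_lid 0.85 [312. 228.  57.  55.] [0.444 0.03  0.06 ]
trivet_bare 0.86 [243. 210.  52.  52.] [0.507 0.264 0.009]
cup1 0.65 [230. 258.  18.  21.] [0.347 0.297 0.03 ]
cup1 0.59 [376. 249.  18.  15.] [ 0.381 -0.179  0.03 ]
tin 0.59 [402. 216.  52.  47.] [ 0.488 -0.266  0.03 ]
tin 0.5 [379. 247.  18.  16.] [ 0.386 -0.188  0.03 ]
salt_shaker 0.58 [367. 161.  14.  16.] [ 0.669 -0.15   0.05 ]Traceback (most recent call last):
  File "<stdin>", line 7, in <module>
ValueError: it knows: cup, salt_shaker, saucepan_lid, seal_knob, seal_lid, tin, trivet_bare, tub, tub_rim
```

Run:
```python
from h import *
Z={'tub':.054,'saucepan_lid':.06,'seal_lid':.005,'trivet_bare':.009,'cup':.03,'tin':.03,'salt_shaker':.05}
p=cam('scene'); save(p,'scene0.png'); print(p['c2w'].round(3))
for k,z in Z.items():
        for d in find_in(p,k)[:5]:
            e=d['extent']; print(k,round(d['confidence'],2),np.round(e),px2w(p,e[0],e[1],z).round(3))
I=cv2.imread('pics/top0.png')[120:300,180:480]; cv2.imwrite('pics/top0c.png',cv2.resize(I,None,fx=2.6,fy=2.6,interpolation=cv2.INTER_CUBIC))
```

```text
[[-0.527  0.39  -0.755 -0.531]
 [-0.85  -0.253  0.462  0.628]
 [-0.011  0.885  0.465  0.909]
 [ 0.     0.     0.     1.   ]]
tub 0.76 [321. 297.  41.  11.] [0.364 0.068 0.054]
saucepan_lid 0.58 [316. 279.  62.  42.] [0.437 0.04  0.06 ]
seal_lid 0.72 [385. 253.  48.  30.] [ 0.496 -0.276  0.005]
trivet_bare 0.92 [240. 311.  63.  42.] [0.485 0.271 0.009]
cup 0.91 [251. 342.  24.  24.] [0.334 0.303 0.03 ]
cup 0.7 [386. 277.  17.  20.] [ 0.362 -0.169  0.03 ]
cup 0.32 [238. 310.  62.  39.] [0.467 0.282 0.03 ]
tin 0.65 [256. 265.  20.  27.] [0.641 0.144 0.03 ]
tin 0.5 [239. 310.  60.  36.] [0.466 0.279 0.03 ]
salt_shaker 0.78 [324. 232.  13.  30.] [ 0.667 -0.134  0.05 ]
salt_shaker 0.28 [316. 277.  64.  44.] [0.456 0.027 0.05 ]
```

View pics/top0c.png

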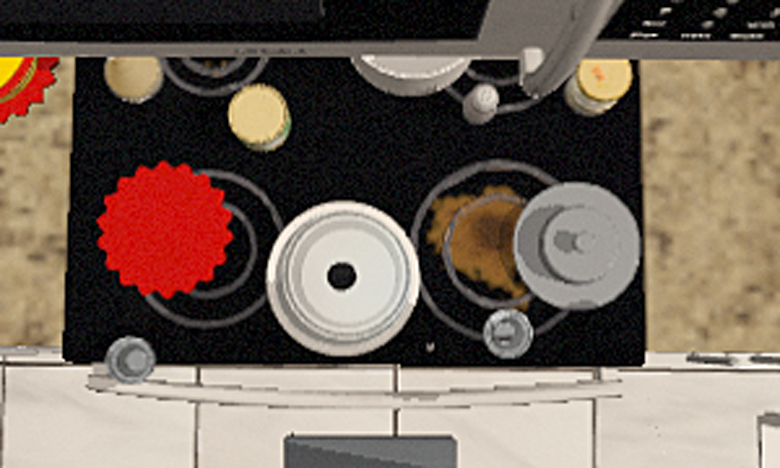

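View pics/scene0.png

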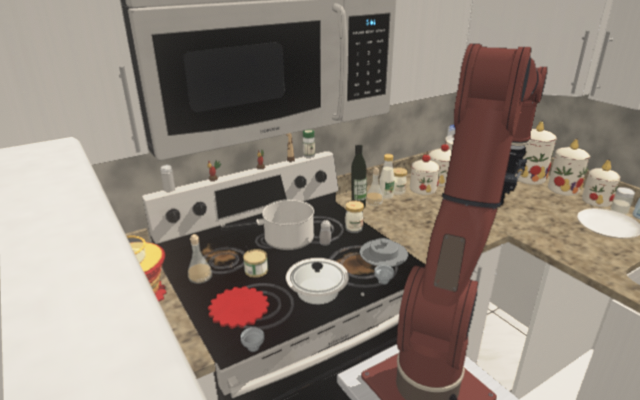

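jog_arm(
  rows=[
    [0,0,0,0,0,-1],
    [0,0,-0.5,0,0,-1],
    [0,0,-0.5,0,0,-1],
    [0,0,-0.5,0,0,-1],
    [0,0,-0.5,0,0,-1],
    [0,0,-0.5,0,0,-1],
    [0,0,-0.3,0,0,-1],
    [0,0,0,0,0,-1],
    [0,0,0,0,0,-1],
    [0,0,0,0,0,-1],
  ],
  jaw=1,
)

```text
clock: 1.68
position: [0.2914, -0.5811, 0.3068]
ee_rot: [180.0, 0.0, 66.8]
force: [0.5, -0.1, -1.2]
finger_gap: 0.0868
grasp_force: 0.0
```

jog_arm(
  rows=[
    [0,0,0,0,0,-1],
    [0,0,0,0,0,-1],
    [0,0,0,0,0,-1],
    [0,0,0,0,0,-1],
    [0,0,0,0,0,-1],
    [0,0,0,0,0,-0.85],
    [0.5,0.12,0,0,0,0],
    [0.97,0.24,0,0,0,0],
    [0.97,0.24,0,0,0,0],
    [0.97,0.24,0,0,0,0],
  ],
)

```text
clock: 2.52
position: [0.3165, -0.4776, 0.3063]
ee_rot: [-180.0, -0.0, 90.0]
force: [0.4, -0.1, 0.3]
finger_gap: 0.0875
grasp_force: 0.0
```

jog_arm(
  rows=[
    [0.97,0.24,0,0,0,0],
    [0.97,0.24,0,0,0,0],
    [0.97,0.24,0,0,0,0],
    [0.97,0.24,0,0,0,0],
    [0.97,0.24,0,0,0,0],
    [0.97,0.24,0,0,0,0],
    [0.5,0.12,0,0,0,0],
    [0,0,0,0,0,0],
    [0,0,0,0,0,0],
  ],
)

```text
clock: 3.27
position: [0.3634, -0.2888, 0.307]
ee_rot: [180.0, 0.1, 90.1]
force: [-0.2, -0.1, -0.0]
finger_gap: 0.0871
grasp_force: 0.0
```

```bash
cat >> h.py <<'E'
Z={'tub':.054,'saucepan_lid':.06,'seal_lid':.005,'seal_knob':.048,'trivet_bare':.009,'cup':.042}
def look(n,name,keys=None):
    p=cam(n); save(p,name)
    for k in keys or Z:
        for d in find_in(p,k)[:4]:
            e=d['extent']; print(k,round(d['confidence'],2),np.round(e),px2w(p,e[0],e[1],Z[k]).round(4))
    return p
E
python3 - <<'E'
from h import *
p=look('wrist','w1.png'); print(np.array(p['tool_from_camera']).round(3))
E
```

```text
seal_lid 0.74 [414. 148. 112. 118.] [ 0.4994 -0.2657  0.005 ]
seal_knob 0.96 [412. 148. 113. 114.] [ 0.4846 -0.2597  0.048 ]
cup 0.82 [338.  79.  50.  46.] [ 0.3852 -0.1749  0.042 ]
[[-0.     0.957  0.291  0.08 ]
 [ 1.     0.     0.001 -0.001]
 [ 0.001  0.291 -0.957 -0.161]
 [ 0.     0.     0.     1.   ]]
```

View pics/w1.png

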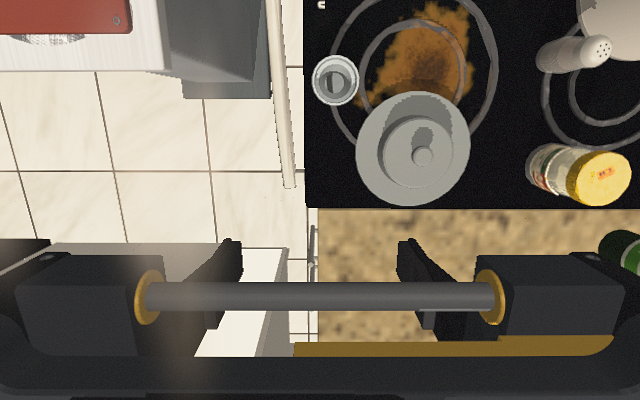

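jog_arm(
  rows=[
    [0.95,0.42,0,0,0,0],
    [0.95,0.42,0,0,0,0],
    [0.95,0.42,0,0,0,0],
    [0.95,0.42,0,0,0,0],
    [0.95,0.42,0,0,0,0],
    [0.95,0.42,0,0,0,0],
    [0,0,0,0,0,0],
    [0,0,0,0,0,0],
  ],
)

```text
clock: 4.28
position: [0.4392, -0.1168, 0.3066]
ee_rot: [180.0, -0.0, 90.2]
force: [0.6, -0.7, 0.2]
finger_gap: 0.0873
grasp_force: 0.0
```

Run:
```python
from h import *
p=look('wrist','w2.png')
```

```text
saucepan_lid 0.56 [330.  67. 161. 132.] [0.4508 0.0095 0.06  ]
seal_lid 0.95 [354. 248. 100.  78.] [ 0.4932 -0.2515  0.005 ]
seal_knob 0.64 [354. 246.  97.  73.] [ 0.4878 -0.2272  0.048 ]
seal_knob 0.39 [491. 189.  57.  38.] [ 0.6729 -0.1427  0.048 ]
cup 0.59 [282. 208.  46.  38.] [ 0.3855 -0.1728  0.042 ]
```

View pics/w2.png

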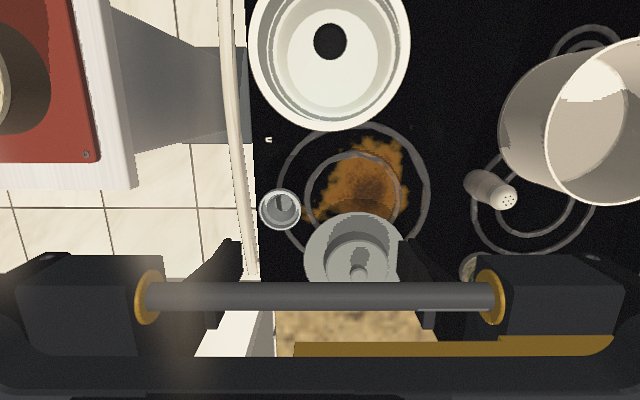

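Run:
```python
from h import *
p=cam('wrist'); print(px2w(p,330,41,.105)); 
g=p['frame'].max(2)[15:70,300:360]; m=(g<70).astype(np.uint8); n,l,st,c=cv2.connectedComponentsWithStats(m); print(st,c)
p=cam('top'); print(px2w(p,311.5,226.2,.107))
g=p['frame'].max(2)[215:240,300:325]; m=(g<90).astype(np.uint8); n,l,st,c=cv2.connectedComponentsWithStats(m); print(st,c)
I=p['frame'][190:260,280:345]
# trivet in top: red mask centre
f=p['frame'].astype(int); m=((f[...,0]>150)&(f[...,1]<60)&(f[...,2]<60)).astype(np.uint8); n,l,st,c=cv2.connectedComponentsWithStats(m)
for i in range(1,n):
  if st[i,4]>300: print('red',st[i],c[i],px2w(p,*c[i],.009))
```

```text
[0.44857161 0.02675554 0.105     ]
[[   0    0   60   55 2373]
 [  14    6   32   36  927]] [[29.45048462 28.2469448 ]
 [29.62675297 23.80798274]]
[0.44853696 0.02885049 0.107     ]
[[  0   0  25  25 539]
 [  6   6  11  10  86]] [[12.17439703 12.19851577]
 [10.90697674 10.75581395]]
red [132 133  70  34 486] [172.99382716 154.59053498] [0.69717624 0.51560667 0.009     ]
red [ 218  182   51   53 1886] [243.42311771 207.90509014] [0.51357868 0.26288657 0.009     ]
```

jog_arm(
  rows=[
    [0.805,0.052,0,0,0,0],
    [0.805,0.052,0,0,0,0],
    [0.805,0.052,0,0,0,0],
    [0.805,0.052,0,0,0,0],
    [0.805,0.052,0,0,0,0],
    [0.805,0.052,0,0,0,0],
    [0,0,1,0,0,0],
    [0,0,1,0,0,0],
    [0,0,1,0,0,0],
    [0,0,1,0,0,0],
  ],
)

```text
clock: 5.57
position: [0.448, 0.0268, 0.1855]
ee_rot: [180.0, 0.0, 90.0]
force: [0.6, -0.3, -0.7]
finger_gap: 0.0876
grasp_force: 0.0
```

jog_arm(
  rows=[
    [0,0,1,0,0,0],
    [0,0,0.8,0,0,0],
    [0,0,0.6,0,0,0],
    [0,0,0.4,0,0,0],
    [0,0,0.3,0,0,0],
    [0,0,0.2,0,0,0],
    [0,0,0.1,0,0,0],
    [0,0,0,0,0,0],
    [0,0,0,0,0,0],
  ],
)

```text
clock: 6.32
position: [0.4484, 0.0269, 0.0851]
ee_rot: [180.0, -0.0, 90.0]
force: [1.1, 0.8, 0.6]
finger_gap: 0.0871
grasp_force: 0.0
```

jog_arm(
  rows=[
    [0,0,0,0,0,0],
    [0,0,0,0,0,0],
    [0,0,0,0,0,0],
    [0,0,0,0,0,0],
    [0,0,0,0,0,0],
    [0,0,0,0,0,0],
    [0,0,0,0,0,0],
    [0,0,0,0,0,0],
    [0,0,0,0,0,0],
    [0,0,0,0,0,0],
  ],
  jaw=0,
  newtons=25,
)

```text
clock: 7.15
position: [0.4481, 0.0269, 0.0846]
ee_rot: [180.0, -0.0, 90.0]
force: [1.4, 0.2, -0.7]
finger_gap: 0.0284
grasp_force: 1.2
```

jog_arm(
  rows=[
    [0,0,0,0,0,0],
    [0,0,0,0,0,0],
    [0,0,0,0,0,0],
    [0,0,-0.2,0,0,0],
    [0,0,-0.4,0,0,0],
    [0,0,-0.6,0,0,0],
    [0,0,-0.8,0,0,0],
    [0,0,-0.8,0,0,0],
    [0,0,-0.2,0,0,0],
    [0,0,0,0,0,0],
  ],
)

```text
clock: 7.98
position: [0.4488, 0.0269, 0.176]
ee_rot: [179.8, 0.0, 90.0]
force: [-0.4, -0.1, -3.2]
finger_gap: 0.0262
grasp_force: 25.0
```

Run:
```python
from h import *
s=read_state();print(s['finger_gap'],s['grasp_force'],s['force'],s['position'])
p=look('top','t2.png',['tub','saucepan_lid','trivet_bare','cup'])
cv2.imwrite('pics/t2c.png',cv2.resize(p['frame'][140:290,200:430,::-1],None,fx=3,fy=3,interpolation=cv2.INTER_CUBIC))
```

```text
0.026151130845650884 25.00032003968954 [-0.38657915 -0.13863868 -3.23387857] [0.44882997 0.02686659 0.17600757]
tub 0.74 [366. 160.  18.  12.] [ 0.6699 -0.1478  0.054 ]
saucepan_lid 0.85 [333. 226.  14.  50.] [ 0.453  -0.0382  0.06  ]
trivet_bare 0.69 [403. 212.  48.  50.] [ 0.5049 -0.2734  0.009 ]
trivet_bare 0.56 [244. 208.  51.  50.] [0.5116 0.2622 0.009 ]
cup 0.75 [231. 258.  20.  21.] [0.347 0.293 0.042]
cup 0.64 [376. 247.  15.  15.] [ 0.3871 -0.1797  0.042 ]
```

jog_arm(
  rows=[
    [0.5,0.14,0,0,0,0],
    [0.8,0.215,0,0,0,0],
    [0.9,0.25,0,0,0,0],
    [0.9,0.25,0,0,0,0],
    [0.9,0.25,0,0,0,0],
    [0.9,0.25,0,0,0,0],
    [0.9,0.25,0,0,0,0],
    [0.9,0.25,0,0,0,0],
    [0.8,0.2,0,0,0,0],
    [0.37,0.1,0,0,0,0],
  ],
)

```text
clock: 9.07
position: [0.5118, 0.2664, 0.1733]
ee_rot: [-179.9, -0.1, 90.2]
force: [-0.2, 0.9, -2.4]
finger_gap: 0.0264
grasp_force: 25.0
```

jog_arm(
  rows=[
    [0,0,0.5,0,0,0],
    [0,0,0.8,0,0,0],
    [0,0,0.9,0,0,0],
    [0,0,0.9,0,0,0],
    [0,0,0.6,0,0,0],
    [0,0,0.3,0,0,0],
    [0,0,0.2,0,0,0],
    [0,0,0.1,0,0,0],
    [0,0,0,0,0,0],
    [0,0,0,0,0,0],
  ],
)

```text
clock: 9.9
position: [0.5131, 0.2633, 0.0465]
ee_rot: [179.9, -0.0, 90.0]
force: [-0.1, 0.1, -3.4]
finger_gap: 0.026
grasp_force: 25.0
```

jog_arm(
  rows=[
    [0,0,0.15,0,0,0],
    [0,0,0.12,0,0,0],
    [0,0,0.07,0,0,0],
    [0,0,0.05,0,0,0],
    [0,0,0,0,0,0],
    [0,0,0,0,0,0],
  ],
)

```text
clock: 10.4
position: [0.5126, 0.2629, 0.0347]
ee_rot: [180.0, 0.0, 90.0]
force: [-4.6, -2.8, 6.5]
finger_gap: 0.0265
grasp_force: 25.0
```

jog_arm(
  rows=[
    [0,0,0,0,0,0],
    [0,0,0,0,0,0],
    [0,0,0,0,0,0],
    [0,0,0,0,0,0],
    [0,0,0,0,0,0],
    [0,0,0,0,0,0],
    [0,0,-0.3,0,0,0],
    [0,0,-0.8,0,0,0],
    [0,0,-1,0,0,0],
    [0,0,-1,0,0,0],
  ],
  jaw=1,
)

```text
clock: 11.23
position: [0.5119, 0.263, 0.1282]
ee_rot: [-179.9, -0.0, 90.1]
force: [0.6, 0.6, -0.1]
finger_gap: 0.0827
grasp_force: 0.0
```

jog_arm(
  rows=[
    [0,0,-1,0,0,0],
    [-0.5,-0.25,-1,0,0,0],
    [-0.9,-0.45,-1,0,0,0],
    [-0.9,-0.45,-1,0,0,0],
    [-0.9,-0.45,-1,0,0,0],
    [-0.9,-0.45,-0.5,0,0,0],
    [-0.9,-0.45,0,0,0,0],
    [-0.9,-0.45,0,0,0,0],
    [0,0,0,0,0,0],
    [0,0,0,0,0,0],
  ],
)

```text
clock: 12.07
position: [0.4246, 0.0865, 0.2908]
ee_rot: [179.9, 0.1, 89.9]
force: [0.1, 1.1, 0.0]
finger_gap: 0.0869
grasp_force: 0.0
```

Run:
```python
from h import *
p=look('wrist','w3.png'); print(read_state()['position'])
```

```text
tub 0.88 [344. 213. 126. 109.] [0.4561 0.0321 0.054 ]
saucepan_lid 0.88 [394.  53. 154. 106.] [0.5083 0.2249 0.06  ]
seal_lid 0.7 [363. 336.  61.  14.] [ 0.4975 -0.2035  0.005 ]
seal_knob 0.63 [364. 335.  60.  16.] [ 0.4922 -0.1663  0.048 ]
cup 0.91 [250.   8.  44.  16.] [0.3451 0.2745 0.042 ]
cup 0.83 [296. 332.  42.  40.] [ 0.3871 -0.164   0.042 ]
[0.42503626 0.08852212 0.28981602]
```

View pics/w3.png

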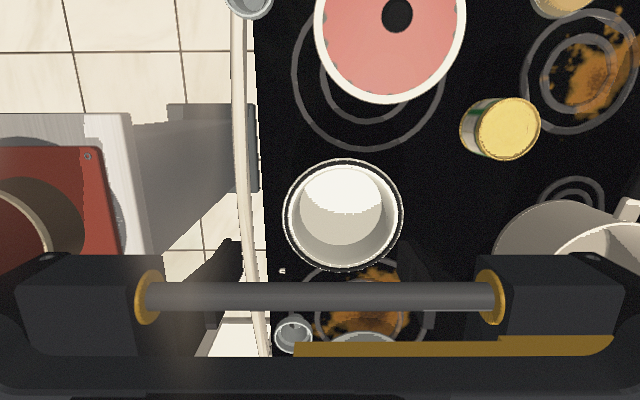

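jog_arm(
  rows=[
    [0.9,-0.28,0.5,0,0,0],
    [0.9,-0.28,0.5,0,0,0],
    [0.9,-0.28,0.3,0,0,0],
    [0,0,0,0,0,0],
    [0,0,0,0,0,0],
  ],
  jaw=0.86,
)

```text
clock: 12.83
position: [0.3989, 0.1703, 0.2506]
ee_rot: [-179.9, -0.0, 90.3]
force: [0.7, -1.5, 1.0]
finger_gap: 0.075
grasp_force: 0.0
```

```bash
cat >> h.py <<'E'
from scipy.optimize import differential_evolution
def circ(p,c,z,bands,span=.02):
    """fit centre: bands=[(radius,weight)] of brightness, in plane z"""
    g=cv2.GaussianBlur(cv2.cvtColor(p['frame'],cv2.COLOR_RGB2GRAY),(3,3),0).astype(np.float32)
    a=np.linspace(0,2*np.pi,90,endpoint=False)
    def f(xy):
        s=0
        for r,w in bands:
            P=np.c_[xy[0]+r*np.cos(a),xy[1]+r*np.sin(a),np.full(90,z)]
            q=(np.c_[P,np.ones(90)]@np.linalg.inv(p['c2w']).T)[:,:3]*[1,-1,-1]
            uv=cv2.projectPoints(q,np.zeros(3),np.zeros(3),K(p),np.array(p['D'],float))[0].astype(np.float32)
            v=cv2.remap(g,uv[...,0],uv[...,1],cv2.INTER_LINEAR,borderMode=cv2.BORDER_CONSTANT,borderValue=0).ravel()
            s+=w*v.mean()
        return -s
    r=differential_evolution(f,[(c[0]-span,c[0]+span),(c[1]-span,c[1]+span)],seed=0)
    return r.x.round(4),round(-r.fun,1)
E
python3 - <<'E'
from h import *
p=look('wrist','w4.png'); print(read_state()['position'])
print('tub', circ(p,(.455,.03),.056,[(.0795,1),(.0755,-1)]))
print('cup', circ(p,(.347,.293),.042,[(.0295,1),(.033,-1)]))
cv2.imwrite('pics/w4c.png',p['frame'][:300,150:500,::-1])
p=cam('top');print('tub', circ(p,(.455,.03),.056,[(.0795,1),(.0755,-1)]))
E
```

```text
tub 0.76 [356. 285. 104. 109.] [0.4448 0.0341 0.054 ]
saucepan_lid 0.56 [417.  89. 160. 169.] [0.499  0.2692 0.06  ]
trivet_bare 0.56 [418.  89. 160. 168.] [0.5148 0.2715 0.009 ]
[0.40008712 0.16808526 0.25117123]
tub (array([0.4546, 0.0263]), np.float64(53.6))
cup (array([0.3416, 0.2954]), np.float64(76.7))
tub (array([0.4438, 0.032 ]), np.float64(-6.4))
```

View pics/w4c.png

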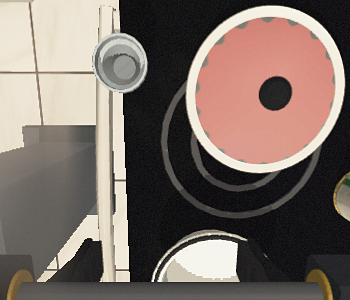

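Run:
```python
from h import *
p=cam('wrist')
print(px2w(p,269.5,61,.042), w2px(p,[.3416,.2954,.042]),w2px(p,[.3416,.2954-.03,.042]),w2px(p,[.3416,.2954+.03,.042]))
g=p['frame'][20:105,230:310,::-1].copy()
for c,col in (((.3416,.2954),(0,0,255)),((.346,.294),(0,255,0))):
  for a in np.linspace(0,6.283,60):
    u=w2px(p,[c[0]+.03*np.cos(a),c[1]+.03*np.sin(a),.042])-[230,20]
    if 0<=u[0]<80 and 0<=u[1]<85: g[int(u[1]),int(u[0])]=col
cv2.imwrite('pics/c5.png',cv2.resize(g,None,fx=6,fy=6,interpolation=cv2.INTER_NEAREST))
```

```text
[0.34564359 0.29585991 0.042     ] [265.7532101   61.47237198] [267.07597517  91.02593859] [264.37212157  30.43540547]
```

View pics/c5.png

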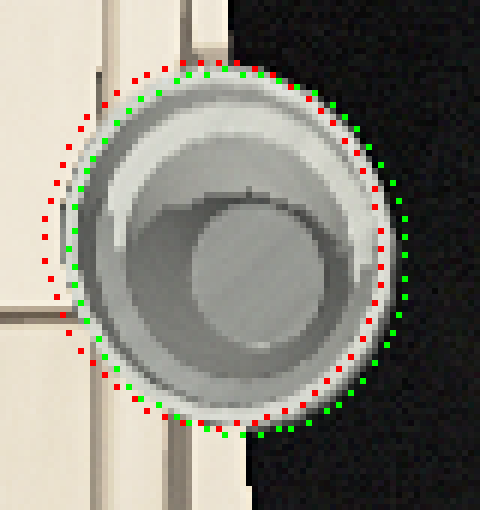

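jog_arm(
  rows=[
    [0.6,-0.26,0,0,0,0],
    [0.9,-0.39,0,0,0,0],
    [0.9,-0.39,0,0,0,0],
    [0.9,-0.39,0,0,0,0],
    [0.6,-0.26,0,0,0,0],
    [0.33,-0.14,0,0,0,0],
    [0,0,0.5,0,0,0],
    [0,0,0.9,0,0,0],
    [0,0,0.9,0,0,0],
    [0,0,0.9,0,0,0],
  ],
)

```text
clock: 14.12
position: [0.3451, 0.2955, 0.1542]
ee_rot: [179.9, -0.0, 90.0]
force: [1.0, -0.3, 0.4]
finger_gap: 0.0747
grasp_force: 0.0
```

jog_arm(
  rows=[
    [0,0,0.9,0,0,0],
    [0,0,0.9,0,0,0],
    [0,0,0.7,0,0,0],
    [0,0,0.5,0,0,0],
    [0,0,0,0,0,0],
    [0,0,0,0,0,0],
  ],
)

```text
clock: 14.62
position: [0.3443, 0.2955, 0.0649]
ee_rot: [-179.9, -0.0, 90.1]
force: [-0.9, 0.1, 0.6]
finger_gap: 0.0745
grasp_force: 0.0
```

Run:
```python
from h import *
print(read_state()['position'],read_state()['force'])
p=look('top','t6.png',['cup']); save(cam('wrist'),'w6.png')
```

```text
[0.34429449 0.29550467 0.06486255] [-0.93914951  0.06893155  0.61031672]
cup 0.65 [377. 248.  15.  17.] [ 0.3842 -0.1819  0.042 ]
```

jog_arm(
  rows=[
    [0,0,0.4,0,0,0],
    [0,0,0.4,0,0,0],
    [0,0,0.3,0,0,0],
    [0,0,0.2,0,0,0],
    [0,0,0,0,0,0],
    [0,0,0,0,0,0],
  ],
)

```text
clock: 15.27
position: [0.3448, 0.2957, 0.0263]
ee_rot: [-180.0, -0.0, 90.0]
force: [-0.2, -0.6, 0.5]
finger_gap: 0.075
grasp_force: 0.0
```

jog_arm(
  rows=[
    [0,0,0,0,0,0],
    [0,0,0,0,0,0],
    [0,0,0,0,0,0],
    [0,0,0,0,0,0],
    [0,0,0,0,0,0],
    [0,0,0,0,0,0],
    [0,0,0,0,0,0],
  ],
  jaw=0,
  newtons=20,
)

```text
clock: 15.85
position: [0.345, 0.2957, 0.0263]
ee_rot: [180.0, -0.0, 90.0]
force: [-1.5, -0.5, 6.8]
finger_gap: 0.0602
grasp_force: 20.0
```

jog_arm(
  rows=[
    [0,0,-0.3,0,0,0],
    [0,0,-0.7,0,0,0],
    [0,0,-0.9,0,0,0],
    [0,0,-0.9,0,0,0],
    [0,0,-0.8,0,0,0],
    [0,0,-0.6,0,0,0],
    [0,0,-0.3,0,0,0],
    [0,0,0,0,0,0],
    [0,0,0,0,0,0],
  ],
)

```text
clock: 16.6
position: [0.3448, 0.2951, 0.1606]
ee_rot: [180.0, 0.0, 90.0]
force: [-0.2, -0.2, -1.4]
finger_gap: 0.0597
grasp_force: 20.0
```

Run:
```python
from h import *
s=read_state();print(s['position'],s['force'],s['finger_gap'],s['grasp_force'])
p=look('top','t7.png',['cup','tub','seal_lid'])
cv2.imwrite('pics/t7c.png',cv2.resize(p['frame'][190:280,280:360,::-1],None,fx=6,fy=6,interpolation=cv2.INTER_CUBIC))
f=p['frame'][190:280,280:360].astype(int); m=(f.min(2)>150).astype(np.uint8); n,l,st,c=cv2.connectedComponentsWithStats(m)
for i in range(1,n):
  if st[i,4]>100: print(st[i],c[i],px2w(p,c[i][0]+280,c[i][1]+190,.054),px2w(p,280+st[i,0]+st[i,2]/2-.5,190+st[i,1]+st[i,3]/2-.5,.054))
for z in (.054,.056): print(circ(p,(.455,.03),z,[(.0795,1),(.084,-1)]))
import glob
I=cv2.imread('pics/w3.png')
```

```text
[0.34480759 0.29507367 0.16063207] [-0.234309   -0.23114762 -1.43738661] 0.059725539039341254 19.999679408501834
cup 0.53 [378. 248.  17.  23.] [ 0.3839 -0.1842  0.042 ]
tub 0.67 [312. 227.  50.  50.] [0.4502 0.0294 0.054 ]
seal_lid 0.73 [402. 217.  50.  47.] [ 0.4874 -0.2699  0.005 ]
[  11   11   45   49 1457] [31.60398078 35.20109815] [0.45470114 0.03039833 0.054     ] [0.45538866 0.02589793 0.054     ]
[   0   70   80   20 1340] [38.8238806 80.4119403] [0.3106445  0.00574349 0.054     ] [0.31354526 0.00361396 0.054     ]
(array([0.456 , 0.0255]), np.float64(69.3))
(array([0.456 , 0.0255]), np.float64(70.4))
```

View pics/t7c.png

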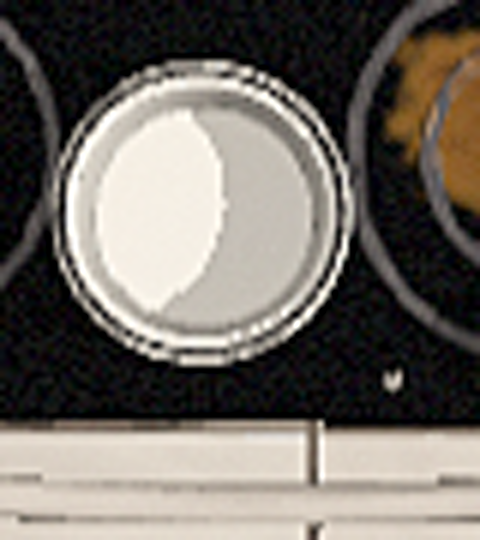

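jog_arm(
  rows=[
    [-0.5,0.2,0,0,0,0],
    [-0.9,0.37,0,0,0,0],
    [-0.9,0.37,0,0,0,0],
    [-0.9,0.37,0,0,0,0],
    [-0.9,0.37,0,0,0,0],
    [-0.9,0.37,0,0,0,0],
    [-0.9,0.37,0,0,0,0],
    [-0.9,0.37,0,0,0,0],
    [-0.9,0.37,0,0,0,0],
    [-0.9,0.37,0,0,0,0],
  ],
)

```text
clock: 17.63
position: [0.4506, 0.0362, 0.1601]
ee_rot: [-179.9, -0.0, 90.0]
force: [0.8, 0.1, -2.0]
finger_gap: 0.06
grasp_force: 20.0
```

jog_arm(
  rows=[
    [-0.37,0.14,0,0,0,0],
    [0,0,0.3,0,0,0],
    [0,0,0.6,0,0,0],
    [0,0,0.6,0,0,0],
    [0,0,0.6,0,0,0],
    [0,0,0.6,0,0,0],
    [0,0,0.6,0,0,0],
    [0,0,0.4,0,0,0],
    [0,0,0.2,0,0,0],
    [0,0,0,0,0,0],
  ],
)

```text
clock: 18.47
position: [0.4538, 0.0273, 0.0426]
ee_rot: [-179.8, -0.1, 90.1]
force: [0.3, -0.1, -1.2]
finger_gap: 0.0601
grasp_force: 20.0
```

jog_arm(
  rows=[
    [0,0,0.15,0,0,0],
    [0,0,0.1,0,0,0],
    [0,0,0.07,0,0,0],
    [0,0,0.05,0,0,0],
    [0,0,0.03,0,0,0],
    [0,0,0,0,0,0],
  ],
)

```text
clock: 18.97
position: [0.4551, 0.0264, 0.0321]
ee_rot: [180.0, 0.0, 90.0]
force: [-0.8, 0.2, -1.4]
finger_gap: 0.0601
grasp_force: 20.0
```

jog_arm(
  rows=[
    [0,0,0.03,0,0,0],
    [0,0,0.03,0,0,0],
    [0,0,0,0,0,0],
    [0,0,0,0,0,0],
  ],
)

```text
clock: 19.3
position: [0.4553, 0.0264, 0.0312]
ee_rot: [180.0, 0.1, 90.0]
force: [-5.6, -0.9, 15.6]
finger_gap: 0.06
grasp_force: 20.0
```

jog_arm(
  rows=[
    [0,0,0,0,0,0],
    [0,0,0,0,0,0],
    [0,0,0,0,0,0],
    [0,0,0,0,0,0],
    [0,0,-0.2,0,0,0],
    [0,0,-0.5,0,0,0],
    [0,0,-0.9,0,0,0],
    [0,0,-1,0,0,0],
    [0,0,-1,0,0,0],
    [0,0,-1,0,0,0],
  ],
  jaw=0.86,
)

```text
clock: 20.13
position: [0.4547, 0.0269, 0.1699]
ee_rot: [180.0, -0.0, 90.1]
force: [1.2, -0.8, 0.3]
finger_gap: 0.0743
grasp_force: 0.0
```

jog_arm(
  rows=[
    [-0.5,0,-1,0,0,0],
    [-0.9,-0.1,-1,0,0,0],
    [-1,-0.1,-0.6,0,0,0],
    [-1,-0.1,0,0,0,0],
    [-1,-0.1,0,0,0,0],
    [-1,-0.1,0,0,0,0],
    [-1,-0.1,0,0,0,0],
    [-1,-0.1,0,0,0,0],
    [-1,-0.1,0,0,0,0],
    [-1,-0.1,0,0,0,0],
  ],
)

```text
clock: 20.97
position: [0.4278, -0.2568, 0.2466]
ee_rot: [180.0, 0.0, 90.0]
force: [1.1, 0.1, -0.3]
finger_gap: 0.0751
grasp_force: 0.0
```

jog_arm(
  rows=[
    [-1,-0.1,0,0,0,0],
    [-0.5,-0.1,0,0,0,0],
    [0,0,0,0,0,0],
    [0,0,0,0,0,0],
  ],
)

```text
clock: 21.3
position: [0.4221, -0.3004, 0.2462]
ee_rot: [180.0, -0.1, 90.0]
force: [0.5, -0.5, -0.6]
finger_gap: 0.0744
grasp_force: 0.0
```

Run:
```python
from h import *
print(read_state()['position'])
p=look('wrist','w8.png')
r,v=circ(p,(.385,-.175),.042,[(.0295,1),(.033,-1)]); print('cup',r,v)
k,v=circ(p,(.485,-.262),.006,[(.081,1),(.085,-1)]); print('lid',k,v)
g=p['frame'][...,::-1].copy()
for c,rad,z in ((r,.03,.042),((.384,-.177),.03,.042),(k,.082,.005)):
  for a in np.linspace(0,6.283,90):
    u=w2px(p,[c[0]+rad*np.cos(a),c[1]+rad*np.sin(a),z])
    if 0<=u[0]<640 and 0<=u[1]<400: g[int(u[1]),int(u[0])]=(0,0,255) if c is not r else (0,255,0)
cv2.imwrite('pics/c8.png',cv2.resize(g[0:270,270:500],None,fx=2.2,fy=2.2,interpolation=cv2.INTER_NEAREST))
t=cam('top'); print(circ(t,(.4553,.0264),.047,[(.0295,1),(.033,-1)]))
cv2.imwrite('pics/t8.png',cv2.resize(t['frame'][190:280,280:360,::-1],None,fx=6,fy=6,interpolation=cv2.INTER_CUBIC))
```

```text
[ 0.42205439 -0.30038456  0.24615246]
tub 0.34 [565.  30.  89.  52.] [ 0.6679 -0.1459  0.054 ]
saucepan_lid 0.62 [566.  29.  88.  54.] [ 0.664  -0.1462  0.06  ]
seal_lid 0.59 [381. 146. 133. 136.] [ 0.4982 -0.2661  0.005 ]
seal_knob 0.77 [381. 142. 128. 136.] [ 0.4898 -0.2576  0.048 ]
cup 0.72 [285.  64.  56.  61.] [ 0.385  -0.1764  0.042 ]
cup [ 0.3824 -0.1774] 112.2
lid [ 0.4963 -0.2696] 120.6
(array([0.4753, 0.045 ]), np.float64(12.8))
```

View pics/c8.png

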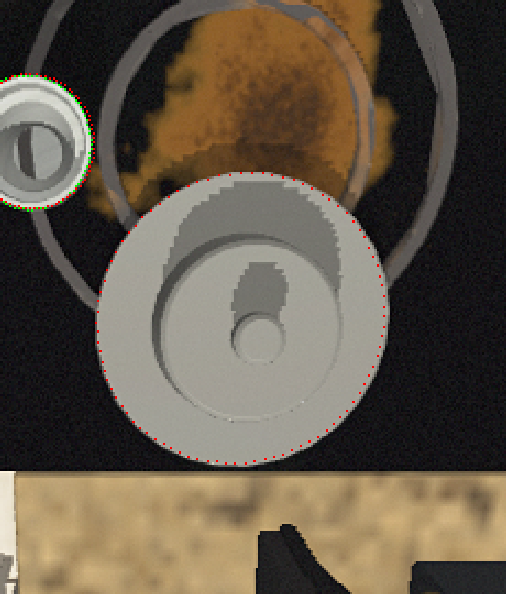

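jog_arm(
  rows=[
    [0.6,-0.2,0,0,0,0],
    [0.9,-0.3,0,0,0,0],
    [0.9,-0.3,0,0,0,0],
    [0.9,-0.3,0,0,0,0],
    [0.5,-0.15,0,0,0,0],
    [0.3,-0.07,0.2,0,0,0],
    [0,0,0.5,0,0,0],
    [0,0,0.9,0,0,0],
    [0,0,0.9,0,0,0],
    [0,0,0.9,0,0,0],
  ],
)

```text
clock: 22.53
position: [0.3826, -0.1779, 0.143]
ee_rot: [180.0, 0.0, 90.0]
force: [0.5, 0.0, -0.5]
finger_gap: 0.0744
grasp_force: 0.0
```

jog_arm(
  rows=[
    [0,0,0.9,0,0,0],
    [0,0,0.9,0,0,0],
    [0,0,0.6,0,0,0],
    [0,0,0.3,0,0,0],
    [0,0,0,0,0,0],
    [0,0,0,0,0,0],
  ],
)

```text
clock: 23.03
position: [0.3827, -0.1776, 0.0634]
ee_rot: [-180.0, -0.0, 90.0]
force: [0.5, -0.2, -0.1]
finger_gap: 0.0749
grasp_force: 0.0
```

jog_arm(
  rows=[
    [0,0,0.4,0,0,0],
    [0,0,0.4,0,0,0],
    [0,0,0.25,0,0,0],
    [0,0,0.13,0,0,0],
    [0,0,0,0,0,0],
    [0,0,0,0,0,0],
  ],
)

```text
clock: 23.53
position: [0.3829, -0.1777, 0.0284]
ee_rot: [180.0, 0.0, 90.0]
force: [0.4, -0.2, -0.1]
finger_gap: 0.0745
grasp_force: 0.0
```

jog_arm(
  rows=[
    [0,0,0,0,0,0],
    [0,0,0,0,0,0],
    [0,0,0,0,0,0],
    [0,0,0,0,0,0],
    [0,0,0,0,0,0],
    [0,0,0,0,0,0],
    [0,0,0,0,0,0],
  ],
  jaw=0,
  newtons=20,
)

```text
clock: 24.12
position: [0.3828, -0.1777, 0.0281]
ee_rot: [180.0, 0.0, 90.0]
force: [-1.1, 0.6, 6.4]
finger_gap: 0.0591
grasp_force: 20.0
```

jog_arm(
  rows=[
    [0,0,-0.3,0,0,0],
    [0,0,-0.7,0,0,0],
    [0,0,-0.9,0,0,0],
    [0,0,-0.9,0,0,0],
    [0,0,-0.9,0,0,0],
    [0,0,-0.9,0,0,0],
    [0,0,-0.3,0,0,0],
    [0,0,0,0,0,0],
    [0,0,0,0,0,0],
  ],
)

```text
clock: 24.87
position: [0.3822, -0.1776, 0.1743]
ee_rot: [-180.0, 0.0, 90.0]
force: [-0.6, 0.8, -2.3]
finger_gap: 0.0592
grasp_force: 20.0
```

Run:
```python
from h import *
s=read_state();print(s['position'],s['force'],s['finger_gap'],s['grasp_force'])
t=look('top','t9.png',['cup','seal_lid','saucepan_lid'])
a=cv2.resize(cv2.imread('pics/t8.png'),(400,450)); b=cv2.resize(t['frame'][150:300,200:430,::-1],(400,261))
cv2.imwrite('pics/m9.png',np.hstack([a,np.vstack([b,np.zeros((189,400,3),np.uint8)])]))
```

```text
[ 0.38220841 -0.17755356  0.17433075] [-0.60655381  0.83451062 -2.30202003] 0.05918344234444218 19.99966670293361
cup 0.61 [312. 225.  20.  19.] [0.4564 0.0282 0.042 ]
seal_lid 0.95 [405. 208.  50.  37.] [ 0.5169 -0.2828  0.005 ]
saucepan_lid 0.96 [240. 209.  54.  54.] [0.5054 0.2629 0.06  ]
saucepan_lid 0.22 [313. 226.  48.  50.] [0.4522 0.0247 0.06  ]
saucepan_lid 0.18 [403. 208.  50.  36.] [ 0.5108 -0.2638  0.06  ]
```

View pics/m9.png

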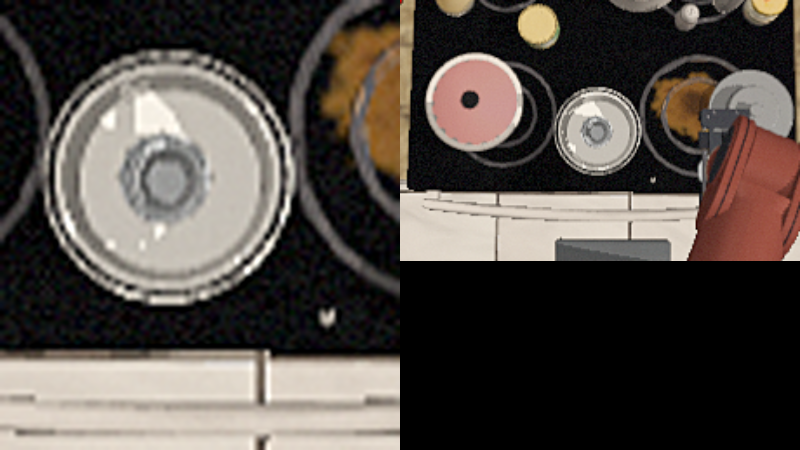

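jog_arm(
  rows=[
    [0.5,0.18,0,0,0,0],
    [0.9,0.32,0,0,0,0],
    [0.9,0.32,0,0,0,0],
    [0.9,0.32,0,0,0,0],
    [0.9,0.32,0,0,0,0],
    [0.9,0.32,0,0,0,0],
    [0.9,0.32,0,0,0,0],
    [0.6,0.22,0,0,0,0],
    [0.3,0.12,0,0,0,0],
    [0,0,0.3,0,0,0],
  ],
)

```text
clock: 25.9
position: [0.4566, 0.0291, 0.166]
ee_rot: [179.9, -0.1, 90.2]
force: [0.5, 0.3, 0.2]
finger_gap: 0.0593
grasp_force: 20.0
```

jog_arm(
  rows=[
    [0,0,0.6,0,0,0],
    [0,0,0.7,0,0,0],
    [0,0,0.7,0,0,0],
    [0,0,0.6,0,0,0],
    [0,0,0.4,0,0,0],
    [0,0,0.2,0,0,0],
    [0,0,0.1,0,0,0],
    [0,0,0,0,0,0],
    [0,0,0,0,0,0],
    [0,0,0,0,0,0],
  ],
)

```text
clock: 26.73
position: [0.4562, 0.0264, 0.0676]
ee_rot: [179.9, 0.0, 90.0]
force: [1.6, -0.5, -1.3]
finger_gap: 0.0594
grasp_force: 20.0
```

jog_arm(
  rows=[
    [0,-0.03,0.15,0,0,0],
    [0,0,0.15,0,0,0],
    [0,0,0.12,0,0,0],
    [0,0,0.08,0,0,0],
    [0,0,0.06,0,0,0],
    [0,0,0,0,0,0],
    [0,0,0,0,0,0],
  ],
)

```text
clock: 27.32
position: [0.4546, 0.0265, 0.0499]
ee_rot: [-180.0, -0.0, 90.0]
force: [-0.7, 0.2, -1.1]
finger_gap: 0.0589
grasp_force: 20.0
```

jog_arm(
  rows=[
    [0,0.02,0.03,0,0,0],
    [0,0,0.03,0,0,0],
    [0,0,0.02,0,0,0],
    [0,0,0,0,0,0],
    [0,0,0,0,0,0],
  ],
)

```text
clock: 27.73
position: [0.4556, 0.0265, 0.0481]
ee_rot: [180.0, 0.0, 90.0]
force: [-1.6, -0.5, 7.1]
finger_gap: 0.0594
grasp_force: 20.0
```

jog_arm(
  rows=[
    [0,0,0,0,0,0],
    [0,0,0,0,0,0],
    [0,0,0,0,0,0],
    [0,0,0,0,0,0],
    [0,0,-0.2,0,0,0],
    [0,0,-0.5,0,0,0],
    [0,0,-0.9,0,0,0],
    [0,0,-1,0,0,0],
    [0,0,-1,0,0,0],
    [0,0,-1,0,0,0],
  ],
  jaw=0.86,
)

```text
clock: 28.57
position: [0.455, 0.0269, 0.1873]
ee_rot: [180.0, -0.0, 90.1]
force: [0.8, -0.8, 0.0]
finger_gap: 0.0747
grasp_force: 0.0
```

jog_arm(
  rows=[
    [-0.5,0,-1,0,0,0],
    [-0.9,0,-1,0,0,0],
    [-1,0,-0.5,0,0,0],
    [-1,0,0,0,0,0],
    [-1,0,0,0,0,0],
    [-1,0,0,0,0,0],
    [-1,0,0,0,0,0],
    [-1,0,0,0,0,0],
    [-1,0,0,0,0,0],
    [-1,0,0,0,0,0],
  ],
)

```text
clock: 29.4
position: [0.4552, -0.2569, 0.261]
ee_rot: [180.0, 0.0, 90.0]
force: [0.4, -0.2, 0.3]
finger_gap: 0.0749
grasp_force: 0.0
```

jog_arm(
  rows=[
    [-1,0,0,0,0,0],
    [-1,0,0,0,0,0],
    [-0.5,0,0,0,0,0],
    [0,0,0,0,0,0],
    [0,0,0,0,0,0],
  ],
  jaw=1,
)

```text
clock: 29.82
position: [0.4555, -0.3303, 0.2605]
ee_rot: [180.0, -0.1, 90.0]
force: [0.6, 0.7, -0.3]
finger_gap: 0.0863
grasp_force: 0.0
```

Run:
```python
from h import *
print(read_state()['position'])
p=look('wrist','w10.png',['seal_lid','cup'])
k=(.496,-.268)
for z in (.010,.015): k,v=circ(p,k,z,[(.0805,1),(.085,-1)]); print('lid',z,k,v)
m,v=circ(p,(k[0],k[1]),.042,[(.049,1),(.053,-1)]); print('mid',m,v)
t=look('top','t10.png',['cup','tub'])
a=cv2.resize(t['frame'][190:280,280:360,::-1],(400,450),interpolation=cv2.INTER_CUBIC); b=p['frame'][...,::-1].copy()
for c,rad,z in ((k,.082,.015),((.496,-.268),.013,.064)):
  for A in np.linspace(0,6.283,90):
    u=w2px(p,[c[0]+rad*np.cos(A),c[1]+rad*np.sin(A),z])
    if 0<=u[0]<640 and 0<=u[1]<400: b[int(u[1]),int(u[0])]=(0,0,255)
b=cv2.resize(b[60:285,260:460],(400,450),interpolation=cv2.INTER_CUBIC)
cv2.imwrite('pics/m10.png',np.hstack([a,b]))
```

```text
[ 0.45546539 -0.33028043  0.26045061]
seal_lid 0.82 [354. 120. 133. 138.] [ 0.4982 -0.2651  0.005 ]
lid 0.01 [ 0.4954 -0.2686] 123.4
lid 0.015 [ 0.4948 -0.2684] 97.3
mid [ 0.5086 -0.2877] 24.1
cup 0.62 [314. 226.  18.  20.] [0.4515 0.0246 0.042 ]
cup 0.43 [279. 164.  22.  22.] [0.6573 0.1404 0.042 ]
tub 0.76 [314. 226.  53.  49.] [0.4519 0.0223 0.054 ]
tub 0.16 [400. 215.  50.  46.] [ 0.4912 -0.2553  0.054 ]
```

View pics/m10.png

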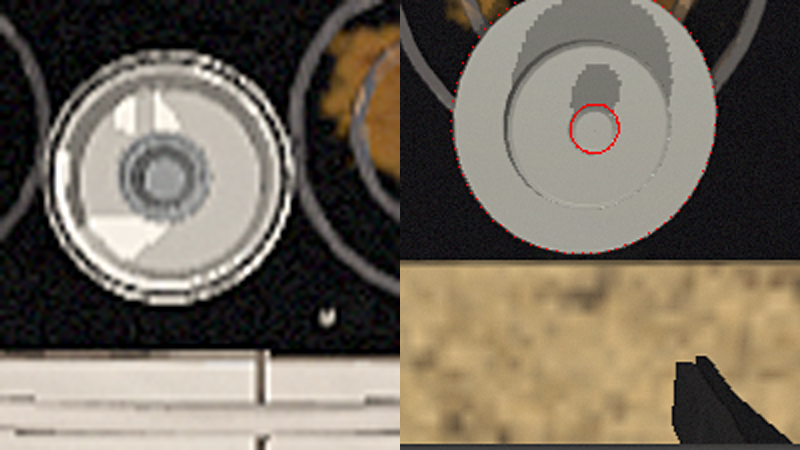

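jog_arm(
  rows=[
    [0.5,0.33,0,0,0,0],
    [0.8,0.5,0,0,0,0],
    [0.5,0.33,0,0,0,0],
    [0.26,0.17,0.3,0,0,0],
    [0,0,0.8,0,0,0],
    [0,0,0.9,0,0,0],
    [0,0,0.9,0,0,0],
    [0,0,0.9,0,0,0],
    [0,0,0.9,0,0,0],
    [0,0,0.7,0,0,0],
  ],
)

```text
clock: 30.95
position: [0.494, -0.2686, 0.0959]
ee_rot: [-179.9, -0.0, 90.0]
force: [0.0, -0.3, -0.8]
finger_gap: 0.0869
grasp_force: 0.0
```

jog_arm(
  rows=[
    [0,0,0.5,0,0,0],
    [0,0,0.4,0,0,0],
    [0,0,0.3,0,0,0],
    [0,0,0.2,0,0,0],
    [0,0,0.1,0,0,0],
    [0,0,0,0,0,0],
    [0,0,0,0,0,0],
  ],
)

```text
clock: 31.53
position: [0.4958, -0.2689, 0.0542]
ee_rot: [180.0, 0.0, 90.0]
force: [0.6, -0.3, 0.3]
finger_gap: 0.0868
grasp_force: 0.0
```

jog_arm(
  rows=[
    [0,0,0.1,0,0,0],
    [0,0,0.1,0,0,0],
    [0,0,0,0,0,0],
    [0,0,0,0,0,0],
  ],
)

```text
clock: 31.87
position: [0.4953, -0.2687, 0.0475]
ee_rot: [-180.0, -0.0, 90.0]
force: [0.3, 0.1, 0.0]
finger_gap: 0.0869
grasp_force: 0.0
```

jog_arm(
  rows=[
    [0,0,0,0,0,0],
    [0,0,0,0,0,0],
    [0,0,0,0,0,0],
    [0,0,0,0,0,0],
    [0,0,0,0,0,0],
    [0,0,0,0,0,0],
    [0,0,0,0,0,0],
    [0,0,0,0,0,0],
    [0,0,0,0,0,0],
    [0,0,0,0,0,0],
  ],
  jaw=0,
  newtons=35,
)

```text
clock: 32.7
position: [0.4953, -0.2687, 0.0476]
ee_rot: [-180.0, -0.0, 90.0]
force: [-0.3, 0.6, -0.6]
finger_gap: 0.028
grasp_force: 0.0
```

jog_arm(
  rows=[
    [0,0,0,0,0,0],
    [0,0,0,0,0,0],
    [0,0,0,0,0,0],
    [0,0,0,0,0,0],
  ],
)

```text
clock: 33.03
position: [0.4954, -0.2687, 0.0476]
ee_rot: [180.0, -0.0, 90.0]
force: [0.1, -0.1, -0.1]
finger_gap: 0.0251
grasp_force: 35.0
```

jog_arm(
  rows=[
    [0,0,-0.2,0,0,0],
    [0,0,-0.4,0,0,0],
    [0,0,-0.6,0,0,0],
    [0,0,-0.7,0,0,0],
    [0,0,-0.7,0,0,0],
    [0,0,-0.6,0,0,0],
    [0,0,-0.4,0,0,0],
    [0,0,-0.2,0,0,0],
    [0,0,0,0,0,0],
  ],
)

```text
clock: 33.78
position: [0.4958, -0.2689, 0.163]
ee_rot: [179.9, 0.1, 90.0]
force: [0.7, 0.3, -5.0]
finger_gap: 0.0248
grasp_force: 35.0
```

jog_arm(
  rows=[
    [0.4,-0.05,0,0,0,0],
    [0.7,-0.1,0,0,0,0],
    [0.8,-0.11,0,0,0,0],
    [0.8,-0.11,0,0,0,0],
    [0.8,-0.11,0,0,0,0],
    [0.8,-0.11,0,0,0,0],
    [0.8,-0.11,0,0,0,0],
    [0.8,-0.11,0,0,0,0],
    [0.8,-0.11,0,0,0,0],
    [0.8,-0.11,0,0,0,0],
  ],
)

```text
clock: 34.62
position: [0.4627, -0.0418, 0.1602]
ee_rot: [-179.9, -0.0, 90.1]
force: [0.4, 0.6, -4.4]
finger_gap: 0.025
grasp_force: 35.0
```

jog_arm(
  rows=[
    [0.8,-0.11,0,0,0,0],
    [0.7,-0.1,0,0,0,0],
    [0.5,-0.07,0,0,0,0],
    [0.33,-0.05,0,0,0,0],
    [0,0,0,0,0,0],
    [0,0,0,0,0,0],
    [0,0,0,0,0,0],
  ],
)

```text
clock: 35.2
position: [0.4542, 0.0251, 0.1612]
ee_rot: [-180.0, 0.0, 90.0]
force: [0.4, -0.3, -4.4]
finger_gap: 0.025
grasp_force: 35.0
```

Run:
```python
from h import *
s=read_state();print(s['position'],s['ee_rot'],s['force'],s['torque'],s['finger_gap'])
p=cam('wrist'); 
for z in (s['position'][2]-.0376,s['position'][2]-.0326): print(circ(p,(.455,.026),z,[(.0805,1),(.085,-1)]))
b=p['frame'][...,::-1]; cv2.imwrite('pics/w11.png',b)
t=cam('top'); a=cv2.resize(t['frame'][190:280,270:370,::-1],(640,576),interpolation=cv2.INTER_CUBIC)[:400]
cv2.imwrite('pics/m11.png',cv2.resize(np.vstack([b,a]),(480,600)))
```

```text
[0.45420009 0.02506781 0.16117248] [-1.79958947e+02  1.29636670e-02  8.99673487e+01] [ 0.38391018 -0.28231052 -4.40787628] [-0.04205298 -0.09873779  0.00222859] 0.0249752822032266
(array([0.4542, 0.0229]), np.float64(64.5))
(array([0.4526, 0.0249]), np.float64(51.9))
```

View pics/m11.png

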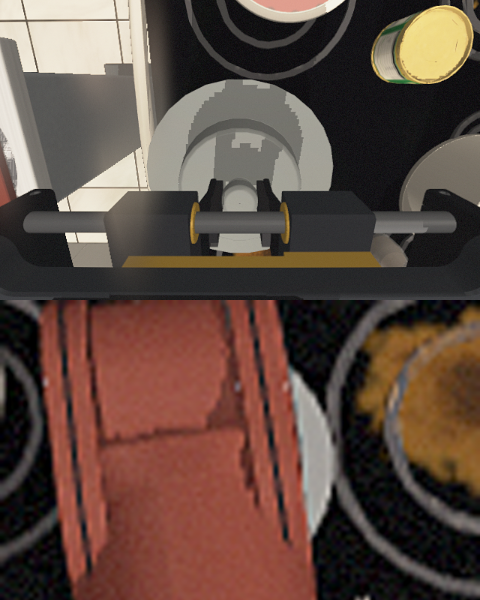

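jog_arm(
  rows=[
    [0.03,0.03,0.3,0,0,0],
    [0,0,0.5,0,0,0],
    [0,0,0.4,0,0,0],
    [0,0,0.3,0,0,0],
    [0,0,0.2,0,0,0],
    [0,0,0.15,0,0,0],
    [0,0,0.1,0,0,0],
    [0,0,0,0,0,0],
    [0,0,0,0,0,0],
  ],
)

```text
clock: 36.05
position: [0.4555, 0.0271, 0.1033]
ee_rot: [180.0, -0.0, 90.0]
force: [0.3, 0.2, -3.1]
finger_gap: 0.0247
grasp_force: 35.0
```

jog_arm(
  rows=[
    [0,0,0.08,0,0,0],
    [0,0,0.05,0,0,0],
    [0,0,0.03,0,0,0],
    [0,0,0,0,0,0],
    [0,0,0,0,0,0],
  ],
)

```text
clock: 36.47
position: [0.4553, 0.027, 0.0983]
ee_rot: [180.0, -0.0, 90.0]
force: [0.7, -0.4, -4.6]
finger_gap: 0.0253
grasp_force: 35.0
```

jog_arm(
  rows=[
    [0,0,0.03,0,0,0],
    [0,0,0.03,0,0,0],
    [0,0,0.02,0,0,0],
    [0,0,0,0,0,0],
    [0,0,0,0,0,0],
  ],
)

```text
clock: 36.88
position: [0.4555, 0.027, 0.0965]
ee_rot: [180.0, 0.0, 90.0]
force: [-3.6, -0.2, 6.1]
finger_gap: 0.0252
grasp_force: 35.0
```

jog_arm(
  rows=[
    [0,0,0,0,0,0],
    [0,0,0,0,0,0],
    [0,0,0,0,0,0],
    [0,0,0,0,0,0],
    [0,0,-0.2,0,0,0],
    [0,0,-0.4,0,0,0],
    [0,0,-0.6,0,0,0],
    [0,0,-0.5,0,0,0],
    [0,0,-0.3,0,0,0],
    [0,0,0,0,0,0],
  ],
  jaw=0.6,
)

```text
clock: 37.72
position: [0.4567, 0.0272, 0.1584]
ee_rot: [179.8, 0.0, 90.0]
force: [-0.0, -0.4, -0.2]
finger_gap: 0.0523
grasp_force: 0.0
```

jog_arm(
  rows=[
    [0.8,0,0,0,0,0],
    [0.8,0,0,0,0,0],
    [0.8,0,0,0,0,0],
    [0,0,0,0,0,0],
    [0,0,0,0,0,0],
    [0,0,0.4,0,0,0],
    [0,0,0.6,0,0,0],
    [0,0,0.6,0,0,0],
    [0,0,0.5,0,0,0],
    [0,0,0,0,0,0],
  ],
  jaw=0,
)

```text
clock: 38.55
position: [0.453, 0.0973, 0.0893]
ee_rot: [-179.7, 0.0, 89.9]
force: [-0.9, -1.2, -0.3]
finger_gap: 0.0012
grasp_force: 0.0
```

Run:
```python
from h import *
s=read_state();print(s['position'],s['force'],s['finger_gap'])
t=look('top','t12.png',['seal_lid','tub']); 
cv2.imwrite('pics/t12c.png',cv2.resize(t['frame'][180:290,260:370,::-1],None,fx=5,fy=5,interpolation=cv2.INTER_CUBIC))
```

```text
[0.45299144 0.09727407 0.08930622] [-0.92058476 -1.17844296 -0.27128853] 0.0012031003024172914
seal_lid 0.77 [318. 226.  36.  50.] [0.4554 0.009  0.005 ]
```

jog_arm(
  rows=[
    [0,0,0.4,0,0,0],
    [0,0,0.2,0,0,0],
    [0,0,0,0,0,0],
    [0,0,0,0,0,0],
    [0,0,0,0,0,0],
  ],
)

```text
clock: 39.12
position: [0.4553, 0.0991, 0.0751]
ee_rot: [180.0, -0.0, 90.0]
force: [0.1, 0.8, -0.4]
finger_gap: 0.0004
grasp_force: 0.0
```

jog_arm(
  rows=[
    [0,0,0.2,0,0,0],
    [0,0,0.2,0,0,0],
    [0,0,0.1,0,0,0],
    [0,0,0.05,0,0,0],
    [0,0,0,0,0,0],
    [0,0,0,0,0,0],
  ],
)

```text
clock: 39.62
position: [0.456, 0.0994, 0.0597]
ee_rot: [179.9, 0.0, 90.0]
force: [-8.2, -1.0, 25.5]
finger_gap: 0.0008
grasp_force: 12.7
```

jog_arm(
  rows=[
    [0,0,0.01,0,0,0],
    [0,0,0,0,0,0],
    [0,0,0,0,0,0],
  ],
)

```text
clock: 39.87
position: [0.4561, 0.0994, 0.0597]
ee_rot: [179.9, 0.1, 90.0]
force: [-9.1, -1.1, 28.8]
finger_gap: 0.0003
grasp_force: 14.6
```

jog_arm(
  rows=[
    [0,0,-0.4,0,0,0],
    [-0.161,0.6,0,0,0,0],
    [-0.161,0.6,0,0,0,0],
    [0,0,0,0,0,0],
    [0,0,0.2,0,0,0],
    [0,0,0.1,0,0,0],
    [0,0,0.1,0,0,0],
    [0,0,0,0,0,0],
    [0,0,0,0,0,0],
  ],
)

```text
clock: 40.62
position: [0.4909, 0.0896, 0.0596]
ee_rot: [180.0, 0.1, 90.1]
force: [-9.6, -2.8, 29.0]
finger_gap: 0.0006
grasp_force: 14.5
```

jog_arm(
  rows=[
    [0,0,-0.4,0,0,0],
    [-0.439,0.439,0,0,0,0],
    [-0.439,0.439,0,0,0,0],
    [0,0,0,0,0,0],
    [0,0,0.2,0,0,0],
    [0,0,0.1,0,0,0],
    [0,0,0.1,0,0,0],
    [0,0,0,0,0,0],
    [0,0,0,0,0,0],
  ],
)

```text
clock: 41.37
position: [0.5172, 0.0631, 0.0596]
ee_rot: [-180.0, 0.1, 90.1]
force: [-9.5, -5.1, 30.0]
finger_gap: 0.0006
grasp_force: 14.4
```

jog_arm(
  rows=[
    [0,0,-0.4,0,0,0],
    [-0.6,0.161,0,0,0,0],
    [-0.6,0.161,0,0,0,0],
    [0,0,0,0,0,0],
    [0,0,0.2,0,0,0],
    [0,0,0.1,0,0,0],
    [0,0,0.1,0,0,0],
    [0,0,0,0,0,0],
    [0,0,0,0,0,0],
  ],
)

```text
clock: 42.12
position: [0.5267, 0.0278, 0.0596]
ee_rot: [-179.9, 0.1, 90.1]
force: [-12.6, -4.1, 30.5]
finger_gap: 0.0004
grasp_force: 14.9
```

jog_arm(
  rows=[
    [0,0,-0.4,0,0,0],
    [-0.6,-0.161,0,0,0,0],
    [-0.6,-0.161,0,0,0,0],
    [0,0,0,0,0,0],
    [0,0,0.2,0,0,0],
    [0,0,0.1,0,0,0],
    [0,0,0.1,0,0,0],
    [0,0,0,0,0,0],
    [0,0,0,0,0,0],
  ],
)

```text
clock: 42.87
position: [0.5175, -0.008, 0.0596]
ee_rot: [-179.9, 0.1, 90.1]
force: [-13.3, -3.4, 31.5]
finger_gap: 0.0003
grasp_force: 15.5
```

jog_arm(
  rows=[
    [0,0,-0.4,0,0,0],
    [-0.439,-0.439,0,0,0,0],
    [-0.439,-0.439,0,0,0,0],
    [0,0,0,0,0,0],
    [0,0,0.2,0,0,0],
    [0,0,0.1,0,0,0],
    [0,0,0.1,0,0,0],
    [0,0,0,0,0,0],
    [0,0,0,0,0,0],
  ],
)

```text
clock: 43.62
position: [0.4916, -0.0344, 0.0594]
ee_rot: [-179.9, 0.1, 90.1]
force: [-13.6, -1.4, 32.7]
finger_gap: 0.0006
grasp_force: 15.9
```

jog_arm(
  rows=[
    [0,0,-0.4,0,0,0],
    [-0.161,-0.6,0,0,0,0],
    [-0.161,-0.6,0,0,0,0],
    [0,0,0,0,0,0],
    [0,0,0.2,0,0,0],
    [0,0,0.1,0,0,0],
    [0,0,0.1,0,0,0],
    [0,0,0,0,0,0],
    [0,0,0,0,0,0],
  ],
)

```text
clock: 44.37
position: [0.456, -0.0444, 0.0593]
ee_rot: [-179.9, 0.0, 90.1]
force: [-14.7, -0.5, 32.6]
finger_gap: 0.0005
grasp_force: 16.1
```

jog_arm(
  rows=[
    [0,0,-0.4,0,0,0],
    [0.161,-0.6,0,0,0,0],
    [0.161,-0.6,0,0,0,0],
    [0,0,0,0,0,0],
    [0,0,0.2,0,0,0],
    [0,0,0.1,0,0,0],
    [0,0,0.09,0,0,0],
    [0,0,0,0,0,0],
    [0,0,0,0,0,0],
  ],
)

```text
clock: 45.12
position: [0.4202, -0.0352, 0.0593]
ee_rot: [-179.9, -0.0, 90.0]
force: [-10.2, -0.0, 28.0]
finger_gap: 0.0006
grasp_force: 14.1
```

jog_arm(
  rows=[
    [0,0,-0.4,0,0,0],
    [0.439,-0.439,0,0,0,0],
    [0.439,-0.439,0,0,0,0],
    [0,0,0,0,0,0],
    [0,0,0.2,0,0,0],
    [0,0,0.1,0,0,0],
    [0,0,0.1,0,0,0],
    [0,0,0,0,0,0],
    [0,0,0,0,0,0],
  ],
)

```text
clock: 45.87
position: [0.3935, -0.0093, 0.0593]
ee_rot: [-179.9, -0.0, 90.0]
force: [-12.0, -0.1, 32.1]
finger_gap: 0.0003
grasp_force: 15.7
```

jog_arm(
  rows=[
    [0,0,-0.4,0,0,0],
    [0.6,-0.161,0,0,0,0],
    [0.6,-0.161,0,0,0,0],
    [0,0,0,0,0,0],
    [0,0,0.2,0,0,0],
    [0,0,0.1,0,0,0],
    [0,0,0.1,0,0,0],
    [0,0,0,0,0,0],
    [0,0,0,0,0,0],
  ],
)

```text
clock: 46.62
position: [0.3834, 0.0264, 0.0593]
ee_rot: [-179.9, 0.0, 90.0]
force: [-13.1, 0.3, 34.6]
finger_gap: 0.0003
grasp_force: 17.4
```

jog_arm(
  rows=[
    [0,0,-0.4,0,0,0],
    [0.6,0.161,0,0,0,0],
    [0.6,0.161,0,0,0,0],
    [0,0,0,0,0,0],
    [0,0,0.2,0,0,0],
    [0,0,0.1,0,0,0],
    [0,0,0.1,0,0,0],
    [0,0,0,0,0,0],
    [0,0,0,0,0,0],
  ],
)

```text
clock: 47.37
position: [0.3925, 0.062, 0.0592]
ee_rot: [-179.8, 0.1, 90.0]
force: [-14.9, -2.3, 38.2]
finger_gap: -0.0
grasp_force: 19.0
```

jog_arm(
  rows=[
    [0,0,-0.4,0,0,0],
    [0.439,0.439,0,0,0,0],
    [0.439,0.439,0,0,0,0],
    [0,0,0,0,0,0],
    [0,0,0.2,0,0,0],
    [0,0,0.1,0,0,0],
    [0,0,0.1,0,0,0],
    [0,0,0,0,0,0],
    [0,0,0,0,0,0],
  ],
)

```text
clock: 48.12
position: [0.4182, 0.0884, 0.0592]
ee_rot: [-179.8, 0.2, 90.0]
force: [-13.9, -3.8, 37.2]
finger_gap: -0.0
grasp_force: 18.6
```

jog_arm(
  rows=[
    [0,0,-0.4,0,0,0],
    [0.161,0.6,0,0,0,0],
    [0.161,0.6,0,0,0,0],
    [0,0,0,0,0,0],
    [0,0,0.2,0,0,0],
    [0,0,0.1,0,0,0],
    [0,0,0.1,0,0,0],
    [0,0,0,0,0,0],
    [0,0,0,0,0,0],
  ],
)

```text
clock: 48.87
position: [0.4538, 0.0984, 0.0593]
ee_rot: [-179.9, 0.2, 90.0]
force: [-12.5, -3.8, 32.7]
finger_gap: 0.0002
grasp_force: 16.4
```

jog_arm(
  rows=[
    [0,0,-0.4,0,0,0],
    [-0.161,0.6,0,0,0,0],
    [-0.161,0.6,0,0,0,0],
    [0,0,0,0,0,0],
    [0,0,0.2,0,0,0],
    [0,0,0.1,0,0,0],
    [0,0,0.09,0,0,0],
    [0,0,0,0,0,0],
    [0,0,0,0,0,0],
  ],
)

```text
clock: 49.62
position: [0.4897, 0.0894, 0.0594]
ee_rot: [-179.9, 0.1, 90.1]
force: [-10.7, -2.8, 22.8]
finger_gap: 0.0002
grasp_force: 11.6
```

jog_arm(
  rows=[
    [0,0,-0.4,0,0,0],
    [-0.439,0.439,0,0,0,0],
    [-0.439,0.439,0,0,0,0],
    [0,0,0,0,0,0],
    [0,0,0.2,0,0,0],
    [0,0,0.1,0,0,0],
    [0,0,0.1,0,0,0],
    [0,0,0,0,0,0],
    [0,0,0,0,0,0],
  ],
)

```text
clock: 50.37
position: [0.5166, 0.0635, 0.0594]
ee_rot: [-179.9, 0.1, 90.1]
force: [-7.7, -3.3, 20.0]
finger_gap: 0.0006
grasp_force: 9.8
```

jog_arm(
  rows=[
    [0,0,-0.4,0,0,0],
    [-0.6,0.161,0,0,0,0],
    [-0.6,0.161,0,0,0,0],
    [0,0,0,0,0,0],
    [0,0,0.2,0,0,0],
    [0,0,0.1,0,0,0],
    [0,0,0.1,0,0,0],
    [0,0,0,0,0,0],
    [0,0,0,0,0,0],
  ],
)

```text
clock: 51.12
position: [0.5266, 0.0281, 0.0594]
ee_rot: [-179.9, 0.1, 90.1]
force: [-7.6, -1.5, 17.8]
finger_gap: 0.0002
grasp_force: 9.0
```

jog_arm(
  rows=[
    [0,0,-0.4,0,0,0],
    [-0.6,-0.161,0,0,0,0],
    [-0.6,-0.161,0,0,0,0],
    [0,0,0,0,0,0],
    [0,0,0.2,0,0,0],
    [0,0,0.1,0,0,0],
    [0,0,0.1,0,0,0],
    [0,0,0,0,0,0],
    [0,0,0,0,0,0],
  ],
)

```text
clock: 51.87
position: [0.5175, -0.0077, 0.0594]
ee_rot: [-179.9, 0.0, 90.1]
force: [-7.2, -1.3, 16.7]
finger_gap: 0.0004
grasp_force: 8.7
```

jog_arm(
  rows=[
    [0,0,-0.4,0,0,0],
    [0,0,-0.8,0,0,0],
    [0,0,-1,0,0,0],
    [0,0,-1,0,0,0],
    [0,0,-1,0,0,0],
    [0,0,-1,0,0,0],
    [0,0,-1,0,0,0],
    [-0.8,-0.2,-0.5,0,0,0],
    [-1,-0.2,0,0,0,0],
    [-1,-0.2,0,0,0,0],
  ],
)

```text
clock: 52.7
position: [0.5004, -0.0921, 0.2613]
ee_rot: [179.8, 0.0, 90.2]
force: [1.3, -1.3, 0.3]
finger_gap: 0.0007
grasp_force: 0.0
```

jog_arm(
  rows=[
    [-1,-0.2,0,0,0,0],
    [-1,-0.2,0,0,0,0],
    [-0.5,0,0,0,0,0],
    [0,0,0,0,0,0],
    [0,0,0,0,0,0],
    [0,0,0,0,0,0],
  ],
)

```text
clock: 53.2
position: [0.4883, -0.1659, 0.2597]
ee_rot: [180.0, -0.1, 90.2]
force: [0.5, 0.2, -0.0]
finger_gap: 0.0001
grasp_force: 0.0
```

Run:
```python
from h import *
print(read_state()['position'])
t=look('top','t13.png',['saucepan_lid','seal_lid','cup']); w=cam('wrist')
print(circ(t,(.5135,.263),.012,[(.092,1),(.098,-1)]))
a=cv2.resize(t['frame'][140:300,200:440,::-1],(560,373),interpolation=cv2.INTER_CUBIC); b=w['frame'][:225,100:500,::-1]
c=np.zeros((225,560,3),np.uint8); c[:,:400]=b
cv2.imwrite('pics/m13.png',np.vstack([a,c]))
```

```text
[ 0.48833081 -0.16587847  0.25973546]
saucepan_lid 0.83 [240. 210.  59.  56.] [0.4999 0.2627 0.06  ]
seal_lid 0.95 [313. 226.  53.  51.] [0.4542 0.0277 0.005 ]
(array([0.5129, 0.2666]), np.float64(130.9))
```

View pics/m13.png

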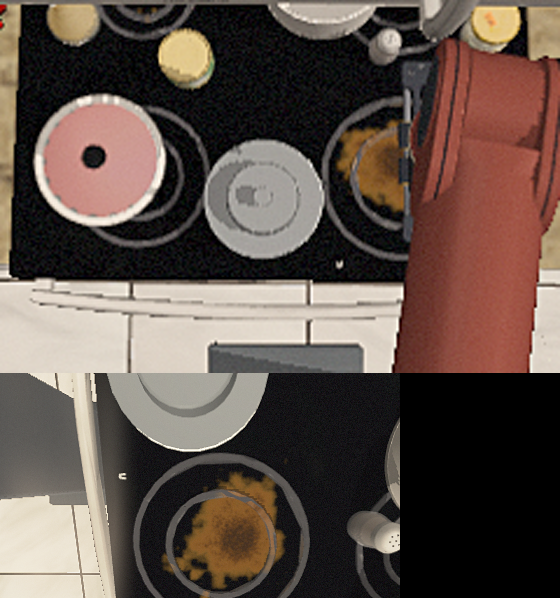

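```bash
python3 -c "
from workcell import *
print(finish_job())"
```

```text
the job is handed in; nothing more can be done
None
```

I finished the job and handed it in after about 53 s of robot time: the saucepan lid is flat on the trivet, the two steel cups I could find are nested in the middle of the tub, the tub's own lid is pressed home to one level all round (12 spots, at most about 38 N), and the tin and the salt shaker were not touched.

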